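# Load the fuse carrier and draw it from its nest

### The arm

A 7-joint arm with a two-finger parallel gripper is mounted at the origin on the work surface; the furniture and walls round the work are solid. World frame = base frame: x ahead of the robot, y to its left, z up, the work surface at z = 0. Lengths are in mm, angles in rad, forces in N, time in s.
With the tool pointing down it reaches from about 400 to 850 mm from the base axis. Payload 4.5 kg.
Tool frame: the origin (TCP) lies on the mounting face of the last link; the fingertips stand 166 mm ahead of it and the grasp point (between the pads) lies 147 mm ahead of it (robot.grip_point_offset is the distance from the TCP to the grasp point, in mm); z points along the fingers, y is the direction in which the jaws open and shut (so a half turn about z gives the same grasp; the last joint's range is limited). The gripper opens to 88 mm and grips with 3 to 60 N. Pads are 18 mm wide; open, the fingers measure 123 mm over their backs; the gripper's body (75 mm by 187 mm) begins 45 mm behind the grasp point.
Start: joints at [-1.107, 0.689, -0.195, 1.565, 0.157, 0.902, -0.215], TCP at [260.411, 568.176, 404.743] pointing down, gripper open.
Joint ranges: [-3.01, 3.01], [-0.46, 2.08], [-1.47, 1.51], [0.13, 2.56], [-1, 4.14], [0.04, 2.09], [-2.66, 2.66]. Speed limits (rad/s): [2.57, 2.57, 3.14, 3.14, 3.14, 3.14, 3.14].

### API

Orientations are given as [roll, pitch, yaw] about the fixed x, y, z axes, in that order (R = Rz(yaw) Ry(pitch) Rx(roll)).
In Python, from bench import telemetry, read_camera, job, boxes_of, masks_of, mark_of, robot gives the robot as it stands.
- The arm moves only by the shell command python3 -m handwheel 'ROWS' [FORCE]. ROWS is text: rows parted by semicolons, each of 7 numbers parted by spaces: the turn, a rotation vector about the tool's x, y, z in degrees, then the shift along the tool's x, y, z in m, then the opening in per cent of the stroke, from 0 (shut) to 100 (fully open). In form: wx wy wz tx ty tz grip; .... A call has 1 to 12 rows; each row shifts and turns the commanded pose from where the row before left it, along the tool's axes as they then stand; what a row does not reach is not made up. A row lasts 1/12 s, in which the tool goes at most 41.7 mm and 7.16 degrees, less where a joint would pass 70% of its speed; a pose out of reach is approached as far as the arm can. A call is refused whole if a number of a shift passes 0.0417 or a number of a turn 7.16, either way. A call with a gripper value outside its range is refused whole. The fingers move at their own pace and stop on an object; FORCE is the grip in N (left out, the last holds). Time passes only in rows, so rows that do not move let the fingers close. It gives the time, the measured TCP pose, the force and the opening at its end, in the units of the state.
- telemetry.sense(): the state, without advancing time (a new reading comes with each control period).
- read_camera(name): name is "scene" or "top"; returns a dict with "pixels" (384x512x3 uint8, red, green, blue), "camera_matrix" (3x3 intrinsics, pixels), "dist" ([k1, k2, p1, p2, k3] as OpenCV has them; the pictures are not rectified), "origin" and "orientation" of the camera in the world. Camera axes: x right, y down, z forward; pixel columns grow to the right and rows downward; lengths in mm; the calibration is good to about 2 mm. A picture is of the moment at which its call begins. There is no depth.
- job.finish_job(): hands the job in, once; it reports no verdict.
Trained networks look in a picture, given as the dict that the camera call returned (one of the last four; its "shot" number tells which), for a name from the list of things; names that differ only in an ending like _2 or _b are one class to them, and where a whole thing is asked for, a point or a joint stands for the part that bears it (a point fixed in the world has none). Each returns a list of dicts, best first, with "score" (0 to 1); they miss things now and then, are a little off and sometimes report something else, mostly with a low value. They report only what shows in the picture. A call takes as long as a camera call. They do not tell look-alikes from the thing itself.
- boxes_of(picture, target): "point" ([column, row] in pixels, amid what is visible of it).
- masks_of(picture, target): "mask" (384x512 bool, what is visible of it) and "point" ([column, row] in pixels, amid what is visible of it).
- mark_of(picture, target): "point" ([column, row] in pixels: a listed point, or the origin of a listed thing).
The state is a dict: "t": time; "q": joint angles; "qd": joint speeds; "joint_torque": joint torques, N m; "position": TCP position; "eef_rot": TCP orientation; "wrist_force": force on the tool from outside, world axes, zero at the start; "moment": the same for the moment, N m; "grip_width": finger opening in mm.
Only numpy, scipy, OpenCV 4.12 (cv2) and the standard library are available. Lean on these libraries where they do the work, as an engineer would, in place of code of your own. Each camera call takes 0.05 s, during which the arm holds its last target. There are 200 camera calls.

### The job

Take the fuse with the red sleeve from the bin and lay it down in the two copper saddles of the fuse carrier while the carrier is still locked in its nest, and let it go. Then pinch the carrier's two orange side catches together to unlock it, lift it straight out with the fuse in it, and finish while still holding it by the squeezed catches, level and still, about 15 cm above the bench. Leave the blue and green fuses in the bin, and do not knock or shift the glue bottle and the cup.

Things in the scene. Friction and masses are not known exactly. Their poses are not given: they have to be found in the camera images.
- fuse_red: Square-bodied fuse 16 x 40 x 16 mm (x, y, z), 0.03 kg: white ceramic with a wide red sleeve round the middle and steel end caps. Origin at its centre, y along its length. It lies flat (z up) in one of the bin's three compartments (which one varies), centre 11 mm above the bench, turned up to 0.3 rad from the bin's y axis.
- fuse_blue: The same fuse with a blue sleeve, in another compartment of the bin; stays in the bin.
- fuse_green: The same fuse with a green sleeve, in another compartment of the bin; stays in the bin.
- fuse_bin: Black open bin fixed to the bench, 104 x 200 x 28 mm (x, y, z), walls and floor 3 mm. Two full-height walls divide it into three compartments in a row along y, each about 98 (x) by 63 (y) mm inside, centred at y = -66, 0, +66 mm. One fuse in each, within about 8 mm of its centre. Origin: centre of the underside.
- nest: Loading nest fixed to the bench: aluminium plate 116 x 100 x 8 mm (x, y, z) with black posts, black end walls and two steel keeper bars; its highest point is 42 mm above the bench. The carrier stands in it on the plate, 8 mm above the bench, their axes parallel. Origin: centre of the underside.
- carrier: Loose fuse carrier, about 0.12 kg, locked in the nest with 1.5 mm play sideways. Grey body 56 x 42 x 36 mm (x, y, z); on top two copper saddles in which the fuse lies along the carrier's y; an orange catch on its +y and its -y side. 74 mm high in all. Origin: centre of the underside, 8 mm above the bench in the nest.
- carrier_seat (a point): Centre of the seated fuse: 54 mm above the carrier's origin (62 mm above the bench in the nest). Saddles hold the end caps from below (10 mm above the grey body), 12 to 21 mm off centre along y; side walls 19 mm apart in x, flared, up to 60 mm above the origin; end plates 43 mm apart in y. Between the saddles 24 mm of the fuse's length is free for fingers, with nothing beside it in x.
- catch_left (a joint): Catch on the carrier's +y side: 0 = sprung out (locked), grows as it is pressed towards the carrier's middle, 0.006 m = fully in. Spring: 4 N to start, 7 N fully in; tooth free of its keeper bar from 0.0035 m. Both must be in at once for the carrier to come out; locked, it lifts about 1 mm.
- catch_right (a joint): The same on the carrier's -y side: 0 = sprung out, 0.006 m = fully pressed in (towards +y of the carrier).
- catch_left_pad (a point): Middle of the outer face of the left catch's ribbed orange finger plate, 62 mm above the carrier's origin (70 mm above the bench in the nest). Plate upright, 26 mm wide in x; it stands clear of the nest from 34 mm above the carrier's origin, top edge 74 mm. The two outer faces are 65 mm apart, 53 mm with both fully in.
- catch_right_pad (a point): The same point on the right catch's finger plate.
- glue_bottle: White glue bottle with an orange tip, 40 x 40 x 120 mm, standing loose. Origin: centre of the underside.
- plastic_cup: Pale green clear cup, 72 mm across, 80 mm high, standing loose. Origin: centre of the underside.
Not all that is in view belongs to the job. Leave any brown look-alike of the fuse_red alone.

How it is judged:
By the outcome, as a careful person would: the job done as asked, in the order asked, and still so for the second after the job is handed in, while the arm keeps its last pose, push and grip.
It also fails if it takes over 56 s, if anything falls off the work surface, if the arm or the gripper's body presses on something with over 40 N, if the wrist force passes 120 N, or if a joint passes its speed limit or range.

## Working session

There is one attempt and no reset: what is moved stays moved. The work goes in short steps, Python scripts to look and compute and a shell command to move; the robot and the scene stay as the last step left them, time stands still between calls to the robot, and variables do not carry over. Pictures are saved under pics/ and viewed, about 8 in all and at most 12, crops included, and the job is handed in when it is done.

```bash
ls; mkdir -p pics; cat > h.py <<'E'
import numpy as np, cv2
from scipy.spatial.transform import Rotation as R
from bench import telemetry, read_camera, job, boxes_of, masks_of, mark_of, robot
def rot(o):
    o=np.array(o,float)
    if o.shape==(3,3): return o
    if o.shape==(4,): return R.from_quat(o).as_matrix()
    return R.from_euler('xyz',o).as_matrix()
def ray(p,uv):
    n=cv2.undistortPoints(np.array([[uv]],float),np.array(p["camera_matrix"]),np.array(p["dist"]))[0,0]
    return np.array(p["origin"],float), rot(p["orientation"])@np.array([n[0],n[1],1])
def onz(p,uv,z):
    o,d=ray(p,uv); return o+d*(z-o[2])/d[2]
def proj(p,X):
    Rm=rot(p["orientation"]).T; t=-Rm@np.array(p["origin"],float)
    return cv2.projectPoints(np.array(X,float).reshape(-1,1,3),cv2.Rodrigues(Rm)[0],t,np.array(p["camera_matrix"]),np.array(p["dist"]))[0][:,0]
E
python3 - <<'E'
from h import *
np.set_printoptions(precision=2,suppress=True)
print(telemetry.sense())
Z=dict(fuse_red=11,fuse_blue=11,fuse_green=11,fuse_bin=0,nest=0,carrier=8,carrier_seat=62,catch_left_pad=70,catch_right_pad=70,glue_bottle=0,plastic_cup=0)
for c in("top","scene"):
    p=read_camera(c); cv2.imwrite(f"pics/{c}0.png",p["pixels"][:,:,::-1]); print(c,p["origin"],p["orientation"])
    for n,z in Z.items():
        for r in mark_of(p,n)[:3]: print(n,round(r["score"],2),np.array(r["point"]),onz(p,r["point"],z))
E
```

```text
pics
{'t': 0.0, 'q': array([-1.11,  0.69, -0.19,  1.57,  0.16,  0.9 , -0.22]), 'qd': array([-0.,  0., -0.,  0., -0., -0., -0.]), 'joint_torque': array([  0.  , -52.75,  -1.27, -15.34,  -0.05,   0.01,   0.  ]), 'position': array([260.32, 567.85, 403.93]), 'eef_rot': array([-3.14,  0.  ,  2.71]), 'wrist_force': array([ 0.51,  0.54, -0.31]), 'moment': array([ 0.  ,  0.01, -0.04]), 'grip_width': 88.51133816470508}
top [ 497.14  -82.   1239.36] [-3.08  0.01 -1.56]
fuse_red 0.59 [212.8 254.9] [416.48  56.83  11.  ]
fuse_green 0.58 [228.1 206.9] [543.55  17.58  11.  ]
fuse_green 0.58 [204.6 206. ] [545.56  80.13  11.  ]
nest 0.95 [312.  229.1] [ 486.08 -205.73    0.  ]
nest 0.31 [179.9 209.1] [537.26 148.04   0.  ]
carrier 0.86 [309.8 232.1] [ 478.2  -199.12    8.  ]
carrier 0.26 [205.3 202.8] [554.22  78.77   8.  ]
carrier_seat 0.86 [317.8 235.1] [ 471.56 -214.23   62.  ]
catch_left_pad 0.45 [302.  238.3] [ 463.51 -173.65   70.  ]
catch_right_pad 0.51 [327.6 227.4] [ 491.17 -237.98   70.  ]
catch_right_pad 0.39 [205.5 207.3] [539.96  70.02  70.  ]
catch_right_pad 0.16 [317.1 230.6] [ 483.0
[... 338 characters left out ...]
lue 0.56 [192.3 198.3] [542.86  81.41  11.  ]
fuse_green 0.65 [210.6 209. ] [542.03  26.24  11.  ]
fuse_bin 0.95 [190.3 203.8] [535.05  81.16   0.  ]
fuse_bin 0.66 [218.7 151. ] [729.46 162.9    0.  ]
nest 0.57 [281.1 282.5] [ 479.17 -205.99    0.  ]
carrier 0.65 [285.  281.6] [ 479.97 -213.77    8.  ]
carrier 0.47 [281.8 260.6] [ 519.37 -179.06    8.  ]
carrier_seat 0.84 [280.1 262. ] [ 473.66 -202.58   62.  ]
catch_left_pad 0.59 [266.6 255.5] [ 465.1  -178.02   70.  ]
catch_right_pad 0.63 [299.  263.7] [ 485.45 -235.02   70.  ]
glue_bottle 0.94 [260.3 171.4] [728.86  29.07   0.  ]
glue_bottle 0.27 [282.7 279.4] [ 487.28 -204.09    0.  ]
plastic_cup 0.79 [216.7 151.5] [724.55 165.47   0.  ]
```

```bash
python3 - <<'E'
import cv2
a=cv2.imread("pics/top0.png"); b=cv2.imread("pics/scene0.png")
A=cv2.resize(a[120:290,150:360],None,fx=3.8,fy=3.5,interpolation=cv2.INTER_CUBIC)
cv2.imwrite("pics/top0c.png",cv2.resize(a[120:290,150:360],None,fx=3.5,fy=3.5,interpolation=cv2.INTER_CUBIC))
cv2.imwrite("pics/scene0c.png",cv2.resize(b[120:330,120:350],None,fx=2.8,fy=2.8,interpolation=cv2.INTER_CUBIC))
E
```

```text
(no output)
```

View pics/top0c.png

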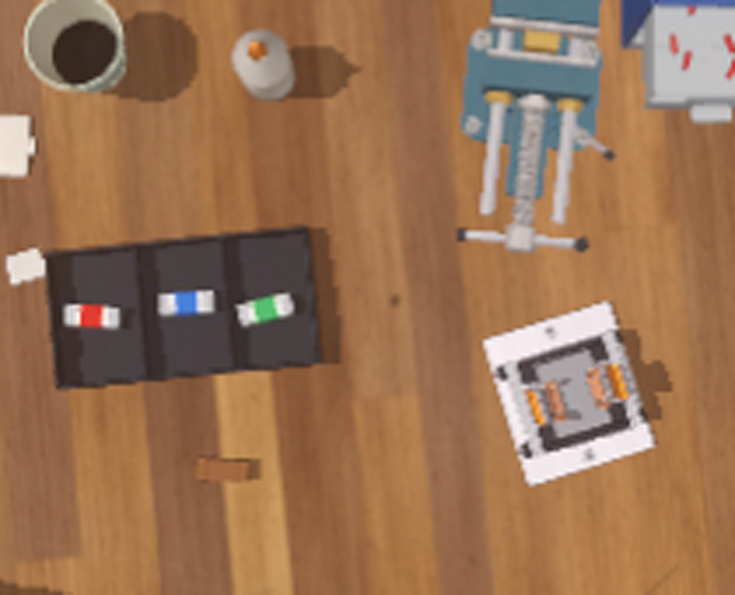

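View pics/scene0c.png

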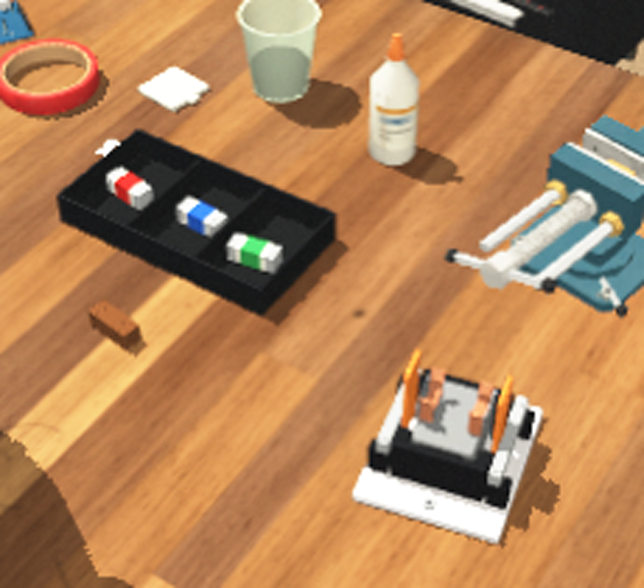

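The red fuse is in the +y compartment, at about (176,210) in the top view and (166,187) in the scene view. The carrier sits in the nest at about (317,232) in the top view, and the brown look-alike is at (213,255). Next I'll refine the poses.

```bash
python3 - <<'E'
from h import *
np.set_printoptions(precision=2,suppress=True)
from scipy.optimize import least_squares
P={c:read_camera(c) for c in("top","scene")}
def tri(uv):
    A=np.zeros((3,3));b=np.zeros(3)
    for c in P:
        o,d=ray(P[c],uv[c]);d/=np.linalg.norm(d);M=np.eye(3)-np.outer(d,d);A+=M;b+=M@o
    return np.linalg.solve(A,b)
def blobs(c,kind,box):
    im=P[c]["pixels"].astype(int);r,g,b=im[...,0],im[...,1],im[...,2]
    if kind=="red": m=(r>130)&(g<70)&(b<70)
    if kind=="blue": m=(b>150)&(r<90)
    if kind=="green": m=(g>130)&(r<90)
    if kind=="orange": m=(r>185)&(g>95)&(g<185)&(b<75)
    if kind=="fuse": m=im.max(2)>115
    z=np.zeros_like(m);x0,y0,x1,y1=box;z[y0:y1,x0:x1]=1;m=(m&z).astype(np.uint8)
    n,l,s,ce=cv2.connectedComponentsWithStats(m)
    return [(s[i,4],ce[i],l==i) for i in sorted(range(1,n),key=lambda i:-s[i,4]) if s[i,4]>5]
for n,bt,bs in(("red",(166,203,188,219),(152,174,180,200)),):
    t=blobs("top",n,bt);s=blobs("scene",n,bs)
    print(n,[x[:2] for x in t],[x[:2] for x in s], "tri",tri(dict(top=t[0][1],scene=s[0][1])),"topz19",onz(P["top"],t[0][1],19),"scene z16",onz(P["scene"],s[0][1],16))
f=blobs("top","fuse",(166,203,188,219)); print([x[:2] for x in f])
m=f[0][2];vv,uu=np.nonzero(m);w=np.array([onz(P["top"],(a,b),19)[:2] for a,b in zip(uu,vv)])
print("fuse top c",w.mean(0));e,v=np.linalg.eigh(np.cov(w.T));print(np.sqrt(12*e),"angle from y",np.arctan2(-v[0,1]*np.sign(v[1,1]),abs(v[1,1])))
for c,b in(("top",(285,200,345,265)),("scene",(255,240,310,290))):
    for o in blobs(c,"orange",b)[:5]: print(c,o[:2],onz(P[c],o[1],70))
# plate
for c,b in(("top",(280,195,350,270)),):
    im=P[c]["pixels"][b[1]:b[3],b[0]:b[2]];m=(im.min(2)>170).astype(np.uint8)
    m=cv2.morphologyEx(m,cv2.MORPH_CLOSE,np.ones((3,3)))
    cs=max(cv2.findContours(m,0,2)[0],key=cv2.contourArea)
    q=cv2.boxPoints(cv2.minAreaRect(cs))+np.array(b[:2]);W=np.array([onz(P[c],x,8) for x in q]);print(q,W,W.mean(0),np.linalg.norm(np.roll(W,1,0)-W,axis=1))
    for i in range(4): d=W[(i+1)%4]-W[i];print(np.arctan2(d[1],d[0]))
for c in P:
  for n in("carrier_seat","catch_left_pad","catch_right_pad","nest","fuse_bin"):
    for t in("mark",):
      r=mark_of(P[c],n);print(c,n,[(np.array(x["point"]),round(x["score"],2)) for x in r[:2]])
def sc(n):
  return tri({c:mark_of(P[c],n)[0]["point"] for c in P})
for n in("carrier_seat","catch_left_pad","catch_right_pad","nest"):print(n,sc(n))
E
```

```text
red [(np.int32(35), array([175.57, 210.  ]))] [(np.int32(45), array([164.27, 185.82]))] tri [533.29 158.27  13.17] topz19 [534.19 155.99  19.  ] scene z16 [530.14 156.92  16.  ]
[(np.int32(103), array([175.69, 209.98]))]
fuse top c [534.24 155.69]
[17.25 40.83] angle from y -0.07045209128620128
top (np.int32(15), array([326.4, 229.2])) [ 486.64 -234.96   70.  ]
top (np.int32(14), array([302.36, 235.93])) [ 469.46 -174.54   70.  ]
scene (np.int32(83), array([266.43, 258.16])) [ 459.74 -181.56   70.  ]
scene (np.int32(60), array([298.67, 267.92])) [ 476.84 -239.96   70.  ]
[[287.32 216.85]
 [323.26 205.5 ]
 [336.41 247.13]
 [300.47 258.48]] [[ 518.2  -139.53    8.  ]
 [ 548.82 -234.83    8.  ]
 [ 438.89 -269.54    8.  ]
 [ 408.56 -174.59    8.  ]] [ 478.62 -204.62    8.  ] [115.11 100.1  115.28  99.67]
-1.2599257436599096
-2.835741764440777
1.8800258246524297
0.3095641244585481
top carrier_seat [(array([314.7, 232.8]), 0.65)]
top catch_left_pad [(array([301.9, 236.5]), 0.54), (array([327.7, 228. ]), 0.24)]
top catch_right_pad [(array([328.5, 227.7]), 0.5), (array([311.3, 232.7]), 0.49)]
top nest [(array([312.5, 231.6]), 0.91)]
top fuse_bin [(array([203.8, 209. ]), 0.79)]
scene carrier_seat [(array([281.8, 258.3]), 0.83)]
scene catch_left_pad []
scene catch_right_pad [(array([298.4, 261. ]), 0.52), (array([281.1, 260.8]), 0.24)]
scene nest [(array([283.3, 285.3]), 0.87)]
scene fuse_bin [(array([189.9, 202.2]), 0.56), (array([282.4, 259.7]), 0.45)]
carrier_seat [ 476.89 -204.63   70.72]Traceback (most recent call last):
  File "<stdin>", line 41, in <module>
  File "<stdin>", line 40, in sc
IndexError: list index out of range
```

```bash
cat >> h.py <<'E'
def go(x,y,z,yaw):
    s=telemetry.sense(); p=s["position"]; Rm=rot(s["eef_rot"])
    Rt=R.from_euler('xyz',[np.pi,0,yaw])
    w=(R.from_matrix(Rm).inv()*Rt).as_rotvec(degrees=True)
    d=np.array([x,y,z])-p
    print("t",round(s["t"],2),"pos",p.round(1),"rpy",np.array(s["eef_rot"]).round(3),"F",np.array(s["wrist_force"]).round(1),"w",round(s["grip_width"],1))
    print("turn deg",w.round(2),"shift now-axes mm",(Rm.T@d).round(1),"shift after-turn mm",(Rt.as_matrix().T@d).round(1))
E
python3 -m handwheel '0 0 6.93 0 0 0 45;0 0 6.93 0 0 0 45;0 0 6.93 0 0 0 45;0 0 6.93 0 0 0 45;0 0 6.93 0 0 0 45;0 0 6.93 0 0 0 45;0 0 6.93 0 0 0 45;0 0 6.93 0 0 0 45;0 0 6.93 0 0 0 45;0 0 6.93 0 0 0 45' 20
python3 -c "
from h import *
go(534.2,155.8,300,1.50)"
```

```text
t: 2.83
position: [260.3, 568.2, 404.8]
eef_rot: [-3.141, -0.0, 1.497]
wrist_force: [0.6, 0.4, -0.9]
grip_width: 40.0
t 2.83 pos [260.3 568.2 404.8] rpy [-3.141 -0.     1.497] F [ 0.6  0.4 -0.9] w 40.0
turn deg [-0.01 -0.01 -0.2 ] shift now-axes mm [-391.   303.8  104.7] shift after-turn mm [-392.   302.4  104.8]
```

```bash
python3 -m handwheel '0 0 0 -0.0326 0.0253 0 45;0 0 0 -0.0326 0.0253 0 45;0 0 0 -0.0326 0.0253 0 45;0 0 0 -0.0326 0.0253 0 45;0 0 0 -0.0326 0.0253 0.015 45;0 0 0 -0.0326 0.0253 0.015 45;0 0 0 -0.0326 0.0253 0.015 45;0 0 0 -0.0326 0.0253 0.015 45;0 0 0 -0.0326 0.0253 0.015 45;0 0 0 -0.0326 0.0253 0.015 45;0 0 0 -0.0326 0.0253 0.015 45;0 0 0 -0.0326 0.0253 0 45'
python3 -c "
from h import *
go(534.2,155.8,240,1.50)
for c in('scene',):
    p=read_camera(c);cv2.imwrite('pics/s1.png',cv2.resize(p['pixels'][100:260,100:300,::-1],None,fx=3.5,fy=3.5,interpolation=cv2.INTER_CUBIC))
    print(proj(p,[[534.2,155.8,130],[534.2,155.8,19]]))
"
```

```text
t: 3.83
position: [528.2, 168.0, 302.7]
eef_rot: [-3.137, 0.001, 1.503]
wrist_force: [1.1, -0.6, -0.2]
grip_width: 39.8
t 3.83 pos [528.2 168.  302.7] rpy [-3.137e+00  1.000e-03  1.503e+00] F [ 1.1 -0.6 -0.2] w 39.8
turn deg [-0.24  0.05  0.2 ] shift now-axes mm [-11.7   7.1  62.7] shift after-turn mm [-11.7   6.9  62.7]
[[160.98920277 144.38639916]
 [165.74674036 184.13428119]]
```

View pics/s1.png

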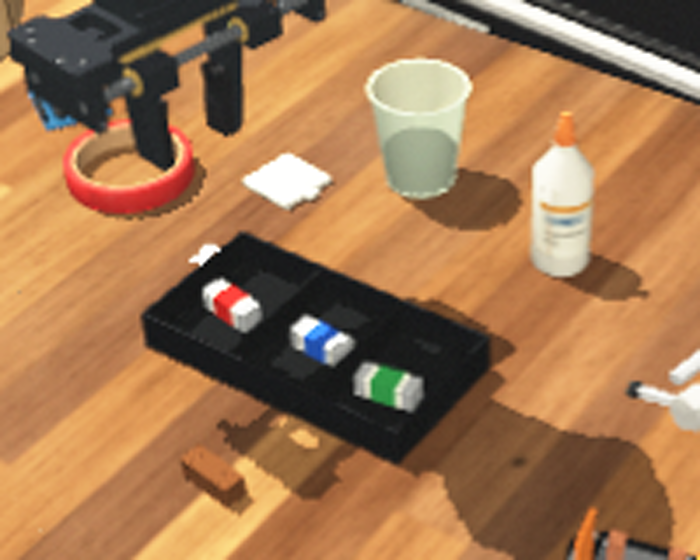

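The arm is above and behind the bin, with the fingers separated along world x. Red is at crop (231,303). I'll let it settle, then correct.

```bash
python3 -m handwheel '0 0 0 0 0 0.03 45;0 0 0 0 0 0.03 45;0 0 0 0 0 0 45;0 0 0 0 0 0 45;0 0 0 0 0 0 45'
python3 -c "
from h import *
go(534.2,155.8,170.5,1.50)
p=read_camera('scene');o=read_camera('top')
for q in(p,o): print(proj(q,[[534.2,155.8,19],[533,157,19],[534.2,155.8,74]]))
im=np.hstack([cv2.resize(q['pixels'][a:a+100,b:b+100,::-1],None,fx=4,fy=4,interpolation=cv2.INTER_CUBIC) for q,a,b in((p,120,120),(o,160,130))])
cv2.imwrite('pics/s2.png',im)
"
```

```text
t: 4.3
position: [528.6, 169.9, 246.2]
eef_rot: [3.14, -0.001, 1.503]
wrist_force: [0.1, 1.1, -0.2]
grip_width: 39.8
t 4.3 pos [528.6 169.9 246.2] rpy [ 3.140e+00 -1.000e-03  1.503e+00] F [ 0.1  1.1 -0.2] w 39.8
turn deg [ 0.07 -0.04  0.17] shift now-axes mm [-13.8   6.5  75.7] shift after-turn mm [-13.7   6.6  75.7]
[[165.74674036 184.13428119]
 [165.00538615 184.18396911]
 [163.45101476 165.10297434]]
[[175.64335847 209.99654864]
 [175.1853535  210.44747444]
 [171.4422758  209.30700848]]
```

View pics/s2.png

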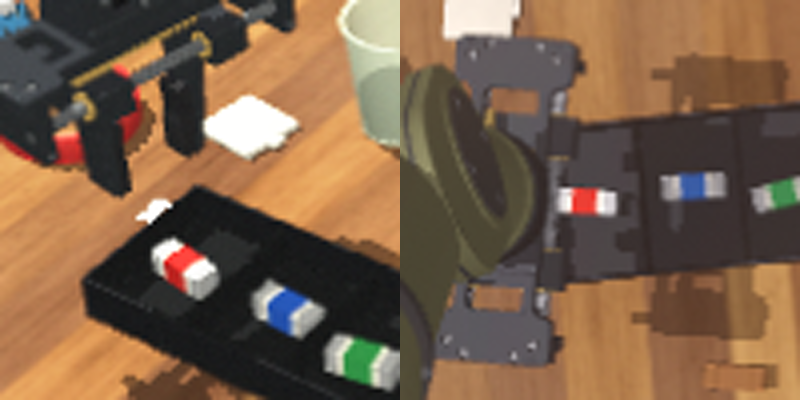

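```bash
python3 -m handwheel '0 0 0.17 -0.0069 0.0033 0 45;0 0 0 -0.0069 0.0033 0.005 45;0 0 0 0 0 0.015 45;0 0 0 0 0 0.015 45;0 0 0 0 0 0.015 45;0 0 0 0 0 0.005 45;0 0 0 0 0 0 45;0 0 0 0 0 0 45'
python3 -c "
from h import *
go(534.2,155.8,170.5,1.50)"
```

```text
t: 5.07
position: [534.2, 154.6, 190.4]
eef_rot: [3.141, 0.0, 1.499]
wrist_force: [-0.6, -0.1, -0.7]
grip_width: 39.2
t 5.07 pos [534.2 154.6 190.4] rpy [3.141 0.    1.499] F [-0.6 -0.1 -0.7] w 39.2
turn deg [ 0.02  0.01 -0.07] shift now-axes mm [ 1.2 -0.1 19.9] shift after-turn mm [ 1.2 -0.1 19.9]
```

```bash
python3 -m handwheel '0 0 0 0.001 0 0.010 45;0 0 0 0 0 0.007 45;0 0 0 0 0 0.002 45;0 0 0 0 0 0 45;0 0 0 0 0 0 10;0 0 0 0 0 0 0;0 0 0 0 0 0 0;0 0 0 0 0 0 0;0 0 0 0 0 0 0;0 0 0 0 0 0 0' 20
python3 -c "
from h import *
go(534.2,155.8,170.5,1.50)"
```

```text
t: 5.9
position: [534.1, 156.1, 171.3]
eef_rot: [3.141, -0.0, 1.499]
wrist_force: [0.3, 0.1, 1.6]
grip_width: 15.3
t 5.9 pos [534.1 156.1 171.3] rpy [ 3.141 -0.     1.499] F [0.3 0.1 1.6] w 15.3
turn deg [ 0.02 -0.01 -0.04] shift now-axes mm [-0.3  0.1  0.8] shift after-turn mm [-0.3  0.1  0.8]
```

```bash
python3 -m handwheel '0 0 0 0 0 -0.010 0;0 0 0 0 0 -0.025 0;0 0 -5.4 0 0 -0.025 0;0 0 -5.4 0 0 -0.025 0;0 0 -5.4 0 0 -0.025 0;0 0 -5.4 0 0 -0.020 0;0 0 0 0 0 0 0;0 0 0 0 0 0 0'
python3 -c "
from h import *
go(478.3,-204.7,300,1.877)"
```

```text
t: 6.57
position: [534.2, 156.0, 302.5]
eef_rot: [3.139, -0.0, 1.874]
wrist_force: [-0.4, -0.4, -0.5]
grip_width: 15.3
t 6.57 pos [534.2 156.  302.5] rpy [ 3.139 -0.     1.874] F [-0.4 -0.4 -0.5] w 15.3
turn deg [ 0.16 -0.02 -0.14] shift now-axes mm [-327.5 -161.2    1.9] shift after-turn mm [-327.1 -162.1    2.5]
```

```bash
python3 -m handwheel '0 0 0 -0.0273 -0.0135 0 0;0 0 0 -0.0273 -0.0135 0 0;0 0 0 -0.0273 -0.0135 0 0;0 0 0 -0.0273 -0.0135 0 0;0 0 0 -0.0273 -0.0135 0 0;0 0 0 -0.0273 -0.0135 0 0;0 0 0 -0.0273 -0.0135 0 0;0 0 0 -0.0273 -0.0135 0 0;0 0 0 -0.0273 -0.0135 0 0;0 0 0 -0.0273 -0.0135 0 0;0 0 0 -0.0273 -0.0135 0 0;0 0 0 -0.0273 -0.0135 0 0'
python3 -m handwheel '0 0 0 0 0 0.02 0;0 0 0 0 0 0.02 0;0 0 0 0 0 0.01 0;0 0 0 0 0 0 0;0 0 0 0 0 0 0'
python3 -c "
from h import *
go(478.3,-204.7,250,1.877)
p=read_camera('scene');q=read_camera('top')
np.savez('pics/c.npz',p=p['pixels'],q=q['pixels'])
s=telemetry.sense();g=s['position'];f=np.array([g[0],g[1],g[2]-160])
c,sn=np.cos(.306),np.sin(.306);A=np.array([[c,-sn,0],[sn,c,0],[0,0,1]])
B=np.array([[x,y,z] for x in(-8,8) for y in(-20,20) for z in(-8,8)])
print(proj(p,f+B@A.T).round(1))
im=cv2.resize(p['pixels'][200:310,230:340,::-1],None,fx=5,fy=5,interpolation=cv2.INTER_CUBIC)
for v in proj(p,f+B@A.T): cv2.circle(im,tuple(int(t) for t in (v-[230,200])*5+2),2,(255,0,255),-1)
o=np.array([478.3,-204.7,8])
K=[[x,y,z] for x in(-28,28) for y in(-21,21) for z in(36,)]+[[x,y,74] for x in(-13,13) for y in(-32.5,32.5)]+[[x,y,0] for x in(-58,58) for y in (-50,50)]
for v in proj(p,o+np.array(K)@A.T): cv2.circle(im,tuple(int(t) for t in (v-[230,200])*5+2),2,(0,255,0),-1)
cv2.imwrite('pics/s3.png',im)
"
```

```text
t: 7.57
position: [477.0, -206.2, 299.8]
eef_rot: [-3.139, -0.002, 1.875]
wrist_force: [0.2, 0.5, -0.6]
grip_width: 15.3
t: 7.98
position: [477.8, -204.3, 250.3]
eef_rot: [-3.14, -0.002, 1.877]
wrist_force: [0.4, 0.5, 0.9]
grip_width: 15.5
t 7.98 pos [ 477.8 -204.3  250.3] rpy [-3.140e+00 -2.000e-03  1.877e+00] F [0.4 0.5 0.9] w 15.5
turn deg [-0.12 -0.1  -0.01] shift now-axes mm [-0.5  0.3  0.3] shift after-turn mm [-0.5  0.3  0.3]
[[292.8 259.2]
 [293.5 253.2]
 [271.3 253.2]
 [271.7 247.1]
 [295.2 252.9]
 [296.  246.8]
 [274.  247. ]
 [274.5 240.9]]
```

View pics/s3.png

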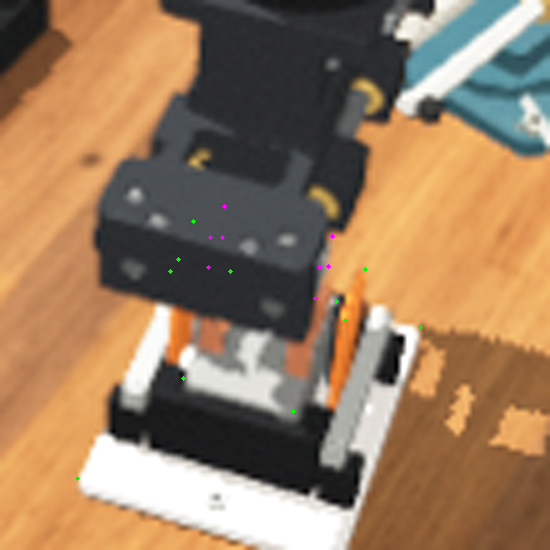

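The gripper body hides the fuse, but the projected nest corners match the picture to within 1 px. I'll lower gently with force feedback.

```bash
python3 -m handwheel '0 0 0 0 0 0.007 0;0 0 0 0 0 0.006 0;0 0 0 0 0 0.003 0;0 0 0 0 0 0 0;0 0 0 0 0 0 0'
python3 -m handwheel '0 0 0 0 0 0.003 0;0 0 0 0 0 0 0;0 0 0 0 0 0 0'
python3 -m handwheel '0 0 0 0 0 0.003 0;0 0 0 0 0 0 0;0 0 0 0 0 0 0'
```

```text
t: 8.5
position: [478.0, -204.9, 234.9]
eef_rot: [-3.141, -0.0, 1.876]
wrist_force: [-0.1, -0.4, -0.2]
grip_width: 15.4
t: 8.75
position: [478.0, -205.0, 232.0]
eef_rot: [-3.142, -0.0, 1.876]
wrist_force: [0.4, -0.5, 0.6]
grip_width: 15.5
t: 9.0
position: [478.0, -205.0, 228.9]
eef_rot: [-3.141, -0.0, 1.876]
wrist_force: [-1.0, -0.1, -0.5]
grip_width: 15.6
```

```bash
python3 -m handwheel '0 0 0 0 0 0.002 0;0 0 0 0 0 0 0;0 0 0 0 0 0 0'
python3 -m handwheel '0 0 0 0 0 0.002 0;0 0 0 0 0 0 0;0 0 0 0 0 0 0'
python3 -m handwheel '0 0 0 0 0 0.0015 0;0 0 0 0 0 0 0;0 0 0 0 0 0 0'
python3 -m handwheel '0 0 0 0 0 0.001 0;0 0 0 0 0 0 0;0 0 0 0 0 0 0'
```

```text
t: 9.25
position: [478.0, -205.0, 227.0]
eef_rot: [-3.141, -0.0, 1.876]
wrist_force: [-0.5, 0.9, -0.5]
grip_width: 15.0
t: 9.5
position: [478.0, -205.0, 224.9]
eef_rot: [-3.141, -0.0, 1.876]
wrist_force: [-0.2, 0.1, -1.1]
grip_width: 15.3
t: 9.75
position: [478.0, -205.0, 223.5]
eef_rot: [-3.142, -0.0, 1.876]
wrist_force: [0.7, 0.1, -0.8]
grip_width: 15.2
t: 10.0
position: [478.1, -205.0, 222.5]
eef_rot: [3.142, -0.0, 1.876]
wrist_force: [0.2, -0.4, -0.1]
grip_width: 15.8
```

```bash
python3 -m handwheel '0 0 0 0 0 0.001 0;0 0 0 0 0 0 0;0 0 0 0 0 0 0'
python3 -m handwheel '0 0 0 0 0 0.0008 0;0 0 0 0 0 0 0;0 0 0 0 0 0 0'
```

```text
t: 10.25
position: [478.0, -205.0, 222.3]
eef_rot: [3.141, 0.0, 1.876]
wrist_force: [-1.0, -0.2, 7.5]
grip_width: 15.3
t: 10.5
position: [478.0, -205.0, 222.2]
eef_rot: [3.141, 0.001, 1.876]
wrist_force: [-2.5, 1.2, 15.1]
grip_width: 15.0
```

Contact came at TCP 222.3 mm, against 222 expected for a seated fuse. I'll relax the push, release and rise.

```bash
python3 -m handwheel '0 0 0 0 0 -0.0013 0;0 0 0 0 0 0 0;0 0 0 0 0 0 20;0 0 0 0 0 0 35;0 0 0 0 0 0 40;0 0 0 0 0 0 40;0 0 0 0 0 -0.005 40;0 0 0 0 0 -0.015 40;0 0 0 0 0 -0.03 40;0 0 0 0 0 -0.03 60;0 0 0 0 0 -0.02 100;0 0 0 0 0 -0.02 100'
python3 -m handwheel '0 0 7.1 0 0 0 100;0 0 7.1 0 0 0 100;0 0 7.1 0 0 0 100;0 0 7.1 0 0 0 100;0 0 7.1 0 0 0 100;0 0 7.1 0 0 0 100;0 0 7.1 0 0 0 100;0 0 7.1 0 0 0 100;0 0 7.1 0 0 0 100;0 0 7.1 0 0 0 100;0 0 7.1 0 0 0 100;0 0 7.1 0 0 0 100'
python3 -c "
from h import *
go(478.3,-204.7,300,0.306)
p=read_camera('scene');q=read_camera('top')
np.savez('pics/d.npz',p=p['pixels'],q=q['pixels'])
im=[cv2.resize(a[:,:,::-1],(400,400),interpolation=cv2.INTER_CUBIC) for a in (p['pixels'][220:310,240:330],q['pixels'][185:275,270:360])]
cv2.imwrite('pics/s4.png',np.hstack(im))
"
```

```text
t: 11.5
position: [477.9, -205.1, 343.9]
eef_rot: [3.141, 0.001, 1.876]
wrist_force: [0.5, -0.3, -0.1]
grip_width: 53.4
t: 12.5
position: [477.9, -204.8, 342.3]
eef_rot: [-3.141, -0.0, 0.383]
wrist_force: [-0.1, -1.0, -0.3]
grip_width: 88.4
t 12.5 pos [ 477.9 -204.8  342.3] rpy [-3.141 -0.     0.383] F [-0.1 -1.  -0.3] w 88.4
turn deg [-0.03 -0.02  4.44] shift now-axes mm [ 0.4  0.  42.3] shift after-turn mm [ 0.4 -0.  42.3]
```

View pics/s4.png

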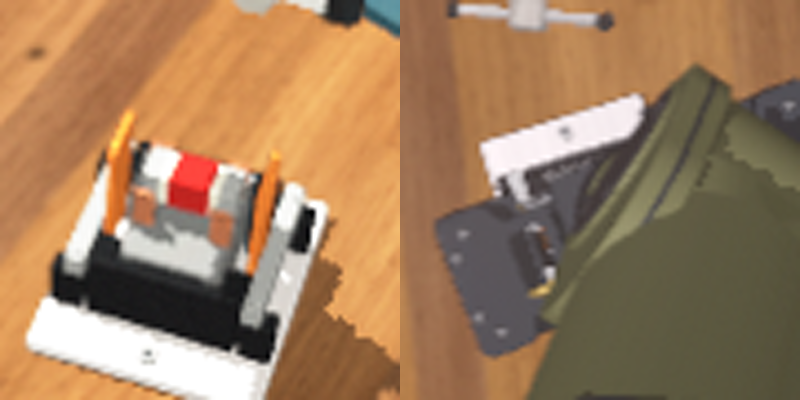

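The fuse lies level in the saddles, with the red sleeve centred between the catches (scene crop 193,183). Next is the catch grasp.

```bash
python3 -m handwheel '0 0 4.3 0.0003 0 0.02 100;0 0 0 0 0 0.025 100;0 0 0 0 0 0.025 100;0 0 0 0 0 0.02 100;0 0 0 0 0 0.0 100;0 0 0 0 0 0 100;0 0 0 0 0 0 100'
python3 -m handwheel '0 0 0 0 0 0.01 100;0 0 0 0 0 0.01 100;0 0 0 0 0 0.01 100;0 0 0 0 0 0.004 100;0 0 0 0 0 0 100;0 0 0 0 0 0 100;0 0 0 0 0 0 100'
python3 -c "
from h import *
go(478.3,-204.7,217,0.306)"
```

```text
t: 13.18
position: [478.6, -205.2, 253.0]
eef_rot: [3.141, -0.001, 0.315]
wrist_force: [-0.6, -0.1, 0.3]
grip_width: 88.2
t: 13.77
position: [478.4, -205.0, 218.1]
eef_rot: [3.142, -0.0, 0.314]
wrist_force: [-0.9, -1.0, 0.4]
grip_width: 87.9
t 13.77 pos [ 478.4 -205.   218.1] rpy [ 3.142 -0.     0.314] F [-0.9 -1.   0.4] w 87.9
turn deg [ 0.01 -0.01  0.47] shift now-axes mm [ 0.  -0.3  1.1] shift after-turn mm [ 0.  -0.3  1.1]
```

```bash
python3 -m handwheel '0 0 0.4 0 0 0.001 85;0 0 0 0 0 0 78;0 0 0 0 0 0 74;0 0 0 0 0 0 74;0 0 0 0 0 0 74' 30
python3 -m handwheel '0 0 0 0 0 0 70;0 0 0 0 0 0 66;0 0 0 0 0 0 62;0 0 0 0 0 0 58;0 0 0 0 0 0 54;0 0 0 0 0 0 50;0 0 0 0 0 0 50;0 0 0 0 0 0 50;0 0 0 0 0 0 50' 30
```

```text
t: 14.18
position: [478.5, -205.1, 217.2]
eef_rot: [3.141, -0.0, 0.307]
wrist_force: [0.0, -0.6, -0.3]
grip_width: 65.2
t: 14.93
position: [478.5, -205.2, 217.9]
eef_rot: [3.141, -0.001, 0.307]
wrist_force: [-0.2, -0.9, 9.9]
grip_width: 50.3
```

Width is 50.3 against 53 expected, with a 10 N vertical force. I'll look before lifting.

```bash
python3 -c "
from h import *
go(478.3,-204.7,217,0.306)
p=read_camera('scene');q=read_camera('top')
print(telemetry.sense())
im=[cv2.resize(a[:,:,::-1],(400,400),interpolation=cv2.INTER_CUBIC) for a in (p['pixels'][220:300,245:325],q['pixels'][185:275,270:360])]
cv2.imwrite('pics/s5.png',np.hstack(im))
"
```

```text
t 14.93 pos [ 478.5 -205.2  217.9] rpy [ 3.141e+00 -1.000e-03  3.070e-01] F [-0.2 -0.9  9.9] w 50.3
turn deg [ 0.05 -0.05  0.06] shift now-axes mm [-0.  -0.5  0.9] shift after-turn mm [-0.  -0.5  0.9]
{'t': 15.0333, 'q': array([ 0.24640863,  0.87500744,  0.11745088,  2.01773458, -0.34826913,
        0.26632665, -0.60510469]), 'qd': array([ 0.00035751, -0.00031073,  0.00093777,  0.00026674, -0.0007173 ,
       -0.00020885,  0.00055656]), 'joint_torque': array([-2.71573579e-01, -4.51096702e+01,  2.33865783e+00, -4.63601500e+00,
       -8.58367584e-02, -2.18052082e-01, -1.18573362e-02]), 'position': array([ 478.42173136, -205.20128637,  217.86064462]), 'eef_rot': array([ 3.14077018e+00, -9.20684228e-04,  3.06991366e-01]), 'wrist_force': array([-0.13587102, -0.63580436, 10.05201157]), 'moment': array([-0.031722  ,  0.35124757, -0.04359449]), 'grip_width': 49.95709721398767}
```

View pics/s5.png

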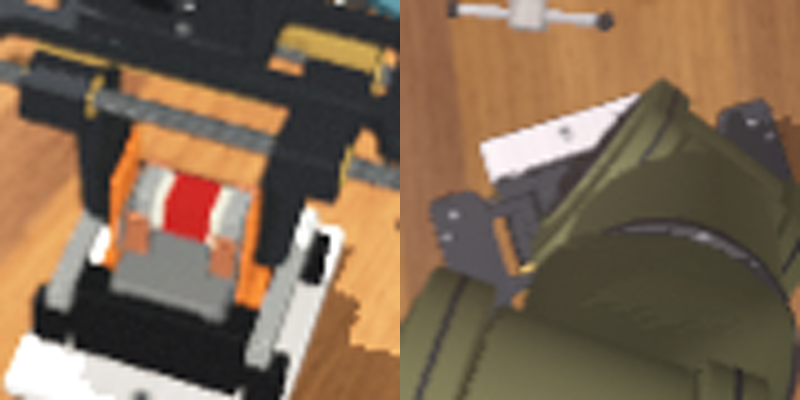

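The fingers grip both orange plates and both are pressed in, with the fuse still seated. I'll lift slowly and watch the force.

```bash
python3 -m handwheel '0 0 0 0 0 -0.001 50;0 0 0 0 0 0 50;0 0 0 0 0 0 50' 25
python3 -m handwheel '0 0 0 0 0 -0.0015 50;0 0 0 0 0 0 50;0 0 0 0 0 0 50'
python3 -m handwheel '0 0 0 0 0 -0.002 50;0 0 0 0 0 0 50;0 0 0 0 0 0 50'
```

```text
t: 15.28
position: [478.2, -204.7, 217.9]
eef_rot: [-3.141, 0.0, 0.307]
wrist_force: [-0.9, -0.1, 1.8]
grip_width: 50.1
t: 15.53
position: [478.3, -204.8, 219.4]
eef_rot: [-3.141, 0.0, 0.307]
wrist_force: [-0.1, 0.8, -1.9]
grip_width: 50.0
t: 15.78
position: [478.4, -204.9, 221.6]
eef_rot: [3.142, -0.0, 0.307]
wrist_force: [0.3, -0.3, -1.8]
grip_width: 50.4
```

Only the weight (1.8 N) is felt, past the 1 mm lock play, so it is unlocked. Lifting straight up until the carrier's underside is at about 150 mm.

```bash
python3 -m handwheel '0 0 0 0 0 -0.003 50;0 0 0 0 0 -0.005 50;0 0 0 0 0 -0.005 50;0 0 0 0 0 -0.005 50;0 0 0 0 0 -0.005 50;0 0 0 0 0 0 50;0 0 0 0 0 0 50'
python3 -m handwheel '0 0 0 0 0 -0.005 50;0 0 0 0 0 -0.01 50;0 0 0 0 0 -0.015 50;0 0 0 0 0 -0.015 50;0 0 0 0 0 -0.015 50;0 0 0 0 0 -0.015 50;0 0 0 0 0 -0.015 50;0 0 0 0 0 -0.012 50;0 0 0 0 0 -0.008 50;0 0 0 0 0 -0.004 50;0 0 0 0 0 0 50;0 0 0 0 0 0 50'
python3 -m handwheel '0 0 0 0 0 0 50;0 0 0 0 0 0 50;0 0 0 0 0 0 50'
python3 -c "
from h import *
go(478.3,-204.7,359,0.306)
p=read_camera('scene');s=telemetry.sense()['position']
c,sn=np.cos(.306),np.sin(.306);A=np.array([[c,-sn,0],[sn,c,0],[0,0,1]])
im=cv2.resize(p['pixels'][150:300,225:375,::-1],None,fx=4,fy=4,interpolation=cv2.INTER_CUBIC)
o=np.array([478.3,-204.7,s[2]-209])
K=[[x,y,z] for x in(-28,28) for y in(-21,21) for z in(0,36)]
for v in proj(p,o+np.array(K)@A.T): cv2.circle(im,tuple(int(t) for t in (v-[225,150])*4+2),2,(0,255,0),-1)
cv2.imwrite('pics/s6.png',im)
"
```

```text
t: 16.37
position: [478.5, -204.9, 245.1]
eef_rot: [3.141, -0.001, 0.307]
wrist_force: [-0.4, 0.7, -2.1]
grip_width: 50.5
t: 17.37
position: [478.2, -204.8, 358.4]
eef_rot: [-3.141, 0.0, 0.307]
wrist_force: [-0.8, 0.5, -1.7]
grip_width: 50.2
t: 17.62
position: [478.2, -204.8, 358.0]
eef_rot: [-3.141, 0.001, 0.307]
wrist_force: [0.6, -0.3, -1.7]
grip_width: 50.5
t 17.62 pos [ 478.2 -204.8  358. ] rpy [-3.141e+00  1.000e-03  3.070e-01] F [ 0.6 -0.3 -1.7] w 50.5
turn deg [-0.05  0.06  0.08] shift now-axes mm [ 0.2 -0.1 -1. ] shift after-turn mm [ 0.2 -0.1 -1. ]
```

View pics/s6.png

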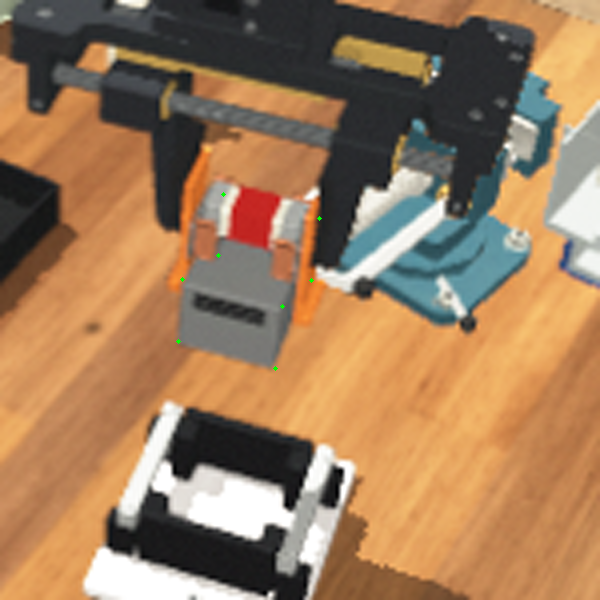

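The carrier is out and level: its bottom edges match the predicted corners to about 1 px. The fuse is seated and the nest is empty. Handing in after a last stillness check.

```bash
python3 -c "
from h import *
p=read_camera('scene')
for n in('glue_bottle','plastic_cup','fuse_blue','fuse_green'):
    r=mark_of(p,n); print(n,r and np.array(r[0]['point']).round(1))
go(478.3,-204.7,359,0.306)
print(job.finish_job())"
```

```text
glue_bottle []
plastic_cup [218.1 151.7]
fuse_blue [191.2 197.5]
fuse_green [210.4 209.3]
t 17.92 pos [ 478.3 -204.9  358.4] rpy [-3.141  0.     0.307] F [ 0.3 -0.3 -1.6] w 50.2
turn deg [-0.01  0.01  0.07] shift now-axes mm [ 0.1 -0.2 -0.6] shift after-turn mm [ 0.1 -0.2 -0.6]
the job is handed in; nothing more can be done
None
```

I laid the red fuse in the saddles while the carrier was still locked, and let it go. Then I pinched both catches and lifted the carrier straight out. I handed it in at about 18 s, held with its underside about 15 cm above the bench.

**Checks that agreed**
- **Seating:** the fuse met the saddles at the expected height, and it lay level in them in the pictures before and after the lift.
- **Final hold:** the last reading was steady and the only force was about 1.6 N, roughly the weight of carrier and fuse. The carrier is level to about 1 px in the last picture.
- **Other things:** the cup and the blue and green fuses are where they were at the start, to about 1–2 px.

**Checks that failed or disagreed**
- **Grip width:** it read about 50 mm on the catches, not the 53 mm given for both fully in. I did not find out why. The carrier still came free without resistance.
- **Force while squeezing:** about 10 N of upward force built up and went away once the lift began.
- **Glue bottle:** the network did not find it in the final picture, where the gripper probably hid it. The arm never went near it, but I did not confirm it is unmoved.

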